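# Pack the supplies into the tray in reverse order

## Robot

A 6-joint arm with a two-finger parallel gripper is mounted at the origin on the work surface; the furniture and walls round the work are solid. World frame = base frame: x ahead of the robot, y to its left, z up, the work surface at z = 0. Lengths are in m, angles in rad, forces in N, time in s.
With the tool pointing down it reaches from about 0.325 to 0.775 m from the base axis. Payload 5.5 kg.
Tool frame: the origin (TCP) lies between the finger pads; the fingertips stand 8 mm ahead of it and the grasp point (between the pads) lies 11 mm behind it (tcp_to_tips is the distance from the TCP to the fingertips, in m); z points along the fingers, y is the direction in which the jaws open and shut (so a half turn about z gives the same grasp; the last joint's range is limited). The gripper opens to 88 mm and grips with 3 to 60 N. Pads are 20 mm wide; open, the fingers measure 115 mm over their backs; the gripper's body (75 mm by 178 mm) begins 61 mm behind the grasp point.
Start: joints at [-1.219, 0.091, 1.231, -0, 1.82, -0.057], TCP at [0.239, -0.551, 0.231] pointing down, gripper open.
Joint ranges: [-2.87, 2.87], [-0.86, 2.18], [0.17, 2.46], [-1.51, 4.65], [0.06, 2.69], [-2.65, 2.65]. Speed limits (rad/s): [2.57, 2.57, 3.01, 3.14, 3.14, 3.14].

## Interface

Orientations are given as a unit quaternion [w, x, y, z].
In Python, from bench import * gives the robot as it stands. Calls block until the motion is done:
- move_to(position, orientation): joint-space move of the TCP to a pose.
- move_l(position, speed=0.15, orientation=None): straight line of the TCP; orientation=None keeps the orientation; speed is the mean speed in m/s.
- movej(angles): joint-space move.
- gripper_open() and close(): open the fingers fully, or close them until they stop; the grip force is fixed at half the most.
- hold(seconds).
- inverse_kinematics(position, orientation): joint angles nearest the present ones, or None.
- state(): the state.
- get_image(name): name is "scene" or "top"; returns a dict with "frame" (400x640x3 uint8, blue, green, red), "depth" (400x640 float32, m along the optical axis (not along the pixel's ray), 0 where there is no reading), "camera_matrix" (3x3 intrinsics, pixels), "view" (4x4, takes a point from world to camera coordinates). Camera axes: x right, y up, looking along -z (the intrinsics and any distortion apply to the point x, -y, -z); pixel columns grow to the right and rows downward; lengths in m; the calibration is good to about 2 mm. A picture is of the moment at which its call begins.
A pose or a line that the arm cannot do raises IKError and nothing moves.
- job_done(): hands the job in, once; it reports no verdict.
The state is a dict: "time": time; "joint_pos": joint angles; "dq": joint speeds; "joint_torque": joint torques, N m; "ee_pos": TCP position; "ee_rot": TCP orientation; "ft_force": force on the tool from outside, world axes, zero at the start; "moment": the same for the moment, N m; "finger_gap": finger opening in m.
Only numpy, scipy, OpenCV 4.12 (cv2) and the standard library are available. Lean on these libraries where they do the work, as an engineer would, in place of code of your own. Each camera call takes 0.05 s, during which the arm holds its last target.

## Task

The four craft supplies stand on the cork pads of the plywood rack in the order in which they are used. Pack them away into the divided wooden tray in the reverse order, one to a compartment: the one nearest the robot in the rack goes into the compartment farthest from the robot, the next into the one before it, and so on, so that the farthest one ends up nearest the robot. Leave each standing upright on the floor of its compartment, in the middle.

Things in the scene. Friction and masses are not known exactly. Their poses are not given: they have to be found in the camera images.
- use_rack: Old place: plywood rack 296 x 66 mm, fixed left or right of the desk's middle; board top 30 mm and brown end cheeks 40 mm above the desk. Origin: centre of its underside, z up, x along the row, away from the robot (turned up to 0.3 rad). Four cork pads in a row at x = -105, -35, 35, 105 mm, y = 0, their tops 34 mm above the desk.
- storage_tray: New place: pale wooden tray 286 x 76 mm, fixed on the other side, empty. Four equal compartments in a row, 64 x 64 mm inside, centred at x = -105, -35, 35, 105 mm, y = 0; floor 30 mm above the desk, outer walls 44 mm and dividers 40 mm high from the desk, 6 mm thick. Origin: centre of its underside, z up, x along the row, away from the robot (turned up to 0.3 rad).
- paint_short: Short stout orange paint bottle with a ribbed cap, 38 mm diameter, 75 mm high in all; body straight up to about 45 mm. About 70 g. Starts upright on its own cork pad in the plywood rack, its underside 34 mm above the desk. Origin: centre of the underside, z up.
- paint_slim: Slim light blue paint bottle with a white cap, 34 mm diameter, 100 mm high in all; body straight up to about 60 mm. About 70 g. Starts upright on its own cork pad in the plywood rack, its underside 34 mm above the desk. Origin: centre of the underside, z up.
- glue_stick: Glue stick, a plain thin yellow upright cylinder, 23 mm diameter, 89 mm high. About 26 g. Starts upright on its own cork pad in the plywood rack, its underside 34 mm above the desk. Origin: centre of the underside, z up.
- stamp: Wooden hand stamp: block 34 (x) x 50 (y) x 24 mm with a round turned handle on top, up to 25 mm diameter, from 24 to 57 mm above its underside; take it by the handle, fingers across its middle about 42 mm above its underside. About 48 g. Starts upright on its own cork pad in the plywood rack, its underside 34 mm above the desk. Origin: centre of the underside, z up.
- pad_paint_short: Cork pad 58 x 56 x 4 mm, glued to the plywood rack; the one of the four alike pads on which the short paint bottle stands at the start. It never moves, so it keeps the record of where that thing stood in the row. Origin: centre of its underside.
- pad_paint_slim: Cork pad 58 x 56 x 4 mm, glued to the plywood rack; the one of the four alike pads on which the slim paint bottle stands at the start. It never moves, so it keeps the record of where that thing stood in the row. Origin: centre of its underside.
- pad_glue_stick: Cork pad 58 x 56 x 4 mm, glued to the plywood rack; the one of the four alike pads on which the glue stick stands at the start. It never moves, so it keeps the record of where that thing stood in the row. Origin: centre of its underside.
- pad_stamp: Cork pad 58 x 56 x 4 mm, glued to the plywood rack; the one of the four alike pads on which the hand stamp stands at the start. It never moves, so it keeps the record of where that thing stood in the row. Origin: centre of its underside.
Mind the look-alikes: they are no part of the job. What is shaped like the stamp but green or purple is not meant. Leave any purple look-alike of the paint_short alone.

How it is judged:
By the outcome, as a careful person would: the job done as asked, in the order asked, and still so for the second after the job is handed in, with the robot touching nothing.
It also fails if it takes over 128 s, if anything falls off the work surface, if the arm or the gripper's body presses on something with over 40 N, if the wrist force passes 120 N, or if a joint passes its speed limit or range.

## Working session

There is one attempt and no reset: what is moved stays moved. The work goes in short steps, each a Python script; the robot and the scene stay as the last script left them, time stands still between calls to the robot, and variables do not carry over. Pictures are saved under pics/ and viewed, and the job is handed in when it is done.

```bash
mkdir -p pics; ls; cat > h.py <<'E'
from bench import *
import numpy as np, cv2
def snap(n,tag):
    d=get_image(n); cv2.imwrite(f"pics/{tag}.png",d["frame"]); np.savez(f"{tag}.npz",**d); return d
E
python3 - <<'E'
from h import *
for n in("scene","top"):
    d=snap(n,n+"0"); print(n,d["camera_matrix"].tolist(),np.round(d["view"],4).tolist(),[k for k in d])
s=state();print(s["time"],s["ee_pos"],s["ee_rot"],s["finger_gap"])
E
```

```text
pics
scene [[499.92192526537167, 0.0, 314.70540038965487], [0.0, 499.92192526537167, 193.10399966223912], [0.0, 0.0, 1.0]] [[-0.8568, -0.5157, -0.0009, 0.3971], [0.3771, -0.6278, 0.6809, -0.2803], [-0.3517, 0.583, 0.7324, -0.9702], [0.0, 0.0, 0.0, 1.0]] ['frame', 'depth', 'camera_matrix', 'view']
top [[406.38853496764085, 0.0, 323.07457764852], [0.0, 406.38853496764085, 201.88182508341754], [0.0, 0.0, 1.0]] [[-0.001, -0.9999, 0.0147, -0.0591], [0.9956, 0.0004, 0.0934, -0.516], [-0.0934, 0.0147, 0.9955, -0.9429], [0.0, 0.0, 0.0, 1.0]] ['frame', 'depth', 'camera_matrix', 'view']
0.1 [ 0.23841687 -0.55033707  0.22964154] [-8.36492550e-04  9.79183293e-01  2.02976261e-01 -1.25868448e-04] 0.0874976676101889
```

View pics/scene0.png

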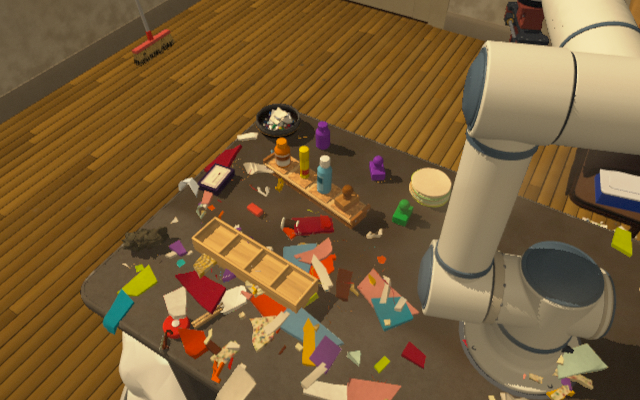

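View pics/top0.png

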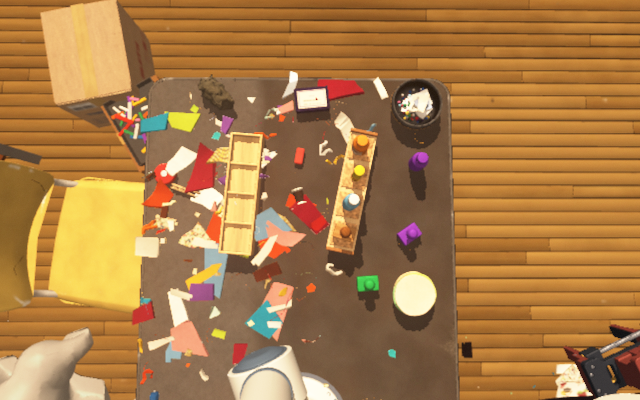

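```bash
python3 - <<'E'
import cv2
a=cv2.imread("pics/top0.png");b=cv2.imread("pics/scene0.png")
cv2.imwrite("pics/c_top_rack.png",cv2.resize(a[115:265,315:435],None,fx=4,fy=4,interpolation=cv2.INTER_CUBIC))
cv2.imwrite("pics/c_top_tray.png",cv2.resize(a[120:265,200:290],None,fx=4,fy=4,interpolation=cv2.INTER_CUBIC))
cv2.imwrite("pics/c_sc.png",cv2.resize(b[115:235,240:420],None,fx=4,fy=4,interpolation=cv2.INTER_CUBIC))
cv2.imwrite("pics/c_sc2.png",cv2.resize(b[205:315,180:330],None,fx=5,fy=5,interpolation=cv2.INTER_CUBIC))
E
```

```text
(no output)
```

View pics/c_top_rack.png

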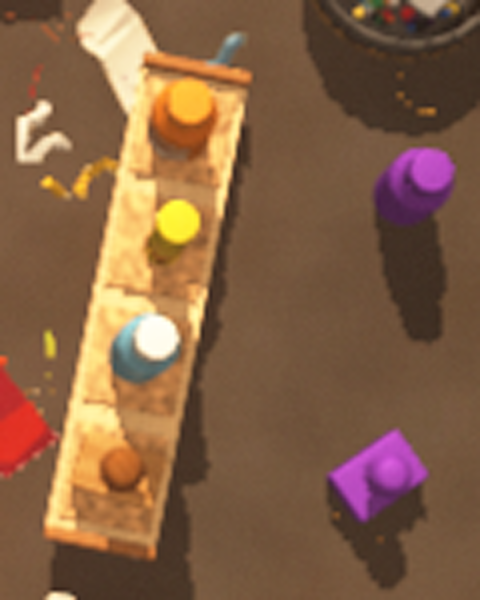

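View pics/c_top_tray.png

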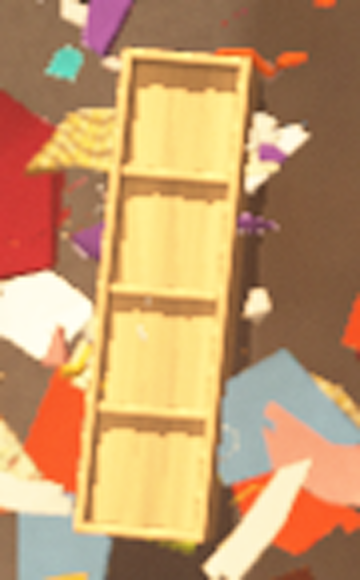

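View pics/c_sc.png

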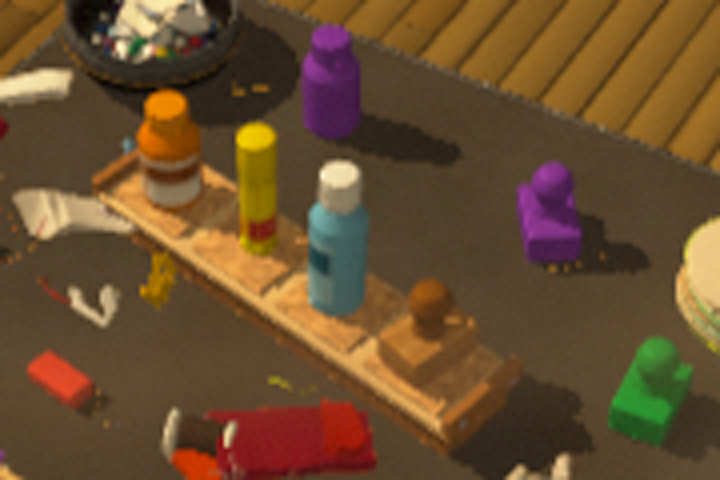

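View pics/c_sc2.png

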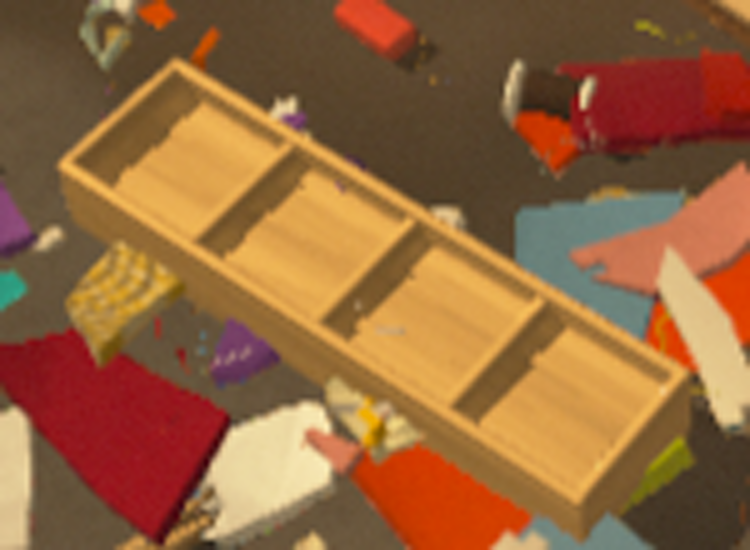

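```bash
cat > m.py <<'E'
import numpy as np, cv2
F=np.diag([1,-1,-1,1.])
C={}
for n in("scene","top"):
    d=np.load(n+"0.npz"); C[n]=(d["camera_matrix"],F@d["view"],d["depth"])
P={n:C[n][0]@C[n][1][:3] for n in C}
def tri(s,t):
    X=cv2.triangulatePoints(P["scene"],P["top"],np.float64(s).reshape(2,1),np.float64(t).reshape(2,1)).ravel();X=X[:3]/X[3]
    e=[ (lambda q:q[:2]/q[2])(P[n]@np.r_[X,1])-p for n,p in(("scene",s),("top",t))]
    return X,np.abs(e).max()
def dep(n,p):
    K,V,D=C[n]; z=D[int(round(p[1])),int(round(p[0]))]; c=np.r_[np.linalg.inv(K)@[p[0],p[1],1]*z,1]
    return (np.linalg.inv(V)@c)[:3]
def onz(n,p,z):
    K,V,_=C[n]; Vi=np.linalg.inv(V); r=Vi[:3,:3]@np.linalg.inv(K)@[p[0],p[1],1]; o=Vi[:3,3]; return o+r*(z-o[2])/r[2]
E
python3 - <<'E'
from m import *
np.set_printoptions(precision=4,suppress=True)
T=lambda p:(315+p[0]/4-.375,115+p[1]/4-.375); S=lambda p:(240+p[0]/4-.375,115+p[1]/4-.375)
T2=lambda p:(200+p[0]/4-.375,120+p[1]/4-.375); S2=lambda p:(180+p[0]/5-.4,205+p[1]/5-.4)
R={"rFL":((95,182),(147,55),.04),"rFR":((140,148),(252,72),.04),"rNL":((445,430),(47,535),.04),"rNR":((520,360),(155,555),.04),
"stamp":((432,290),(123,468),.091),"slim":((341,172),(156,338),.134),"glue":((257,134),(178,222),.123),"short":((166,102),(191,103),.109)}
Q={"tFL":((62,168),(125,48),.044),"tFR":((178,60),(255,58),.044),"tNL":((585,503),(75,527),.044),"tNR":((688,375),(205,542),.044)}
for D,s,t in((R,S,T),(Q,S2,T2)):
  for k,(a,b,z) in D.items():
    X,e=tri(s(a),t(b)); print(k,X,"err",round(e,2),"top@z",onz("top",t(b),z)[:2],"sc@z",onz("scene",s(a),z)[:2],"dep",dep("top",t(b)),dep("scene",s(a)))
E
```

```text
rFL [ 0.6921 -0.1276  0.0332] err 0.2 top@z [ 0.6907 -0.1268] sc@z [ 0.6871 -0.122 ] dep [ 0.6901 -0.1266  0.042 ] [ 0.6855 -0.12    0.0424]
rFR [ 0.6954 -0.1903  0.0105] err 2.79 top@z [ 0.6805 -0.1894] sc@z [ 0.6807 -0.1627] dep [ 0.6911 -0.1954  0.0005] [ 0.6527 -0.1259  0.0819]
rNL [ 0.407  -0.0664  0.0285] err 0.42 top@z [ 0.4063 -0.0666] sc@z [ 0.4037 -0.0573] dep [ 0.4062 -0.0667  0.0376] [ 0.4056 -0.0615  0.0344]
rNR [ 0.3937 -0.1301  0.0344] err 0.33 top@z [ 0.3947 -0.1292] sc@z [ 0.3914 -0.1257] dep [ 0.3945 -0.1297  0.0345] [ 0.4045 -0.1587  0.0005]
stamp [ 0.4429 -0.1083  0.0863] err 0.5 top@z [ 0.4439 -0.1074] sc@z [ 0.4403 -0.1046] dep [ 0.4439 -0.1074  0.0913] [ 0.4401 -0.1043  0.0914]
slim [ 0.5111 -0.1227  0.1327] err 0.31 top@z [ 0.5116 -0.1223] sc@z [ 0.5099 -0.1217] dep [ 0.5119 -0.1225  0.1312] [ 0.512  -0.1254  0.1301]
glue [ 0.5752 -0.1361  0.1213] err 0.29 top@z [ 0.5755 -0.1357] sc@z [ 0.5737 -0.1347] dep [ 0.5757 -0.1357  0.1223] [ 0.5745 -0.1359  0.1217]
short [ 0.6448 -0.145   0.108 ] err 0.05 top@z [ 0.6444 -0.1449] sc@z [ 0.6442 -0.144 ] dep [ 0.6441 -0.1448  0.1101] [ 0.646  -0.1465  0.1063]
tFL [0.681  0.1593 0.0374] err 0.66 top@z [0.6808 0.1587] sc@z [0.6754 0.1623] dep [0.6809 0.1588 0.0437] [0.6772 0.1609 0.0413]
tFR [0.6772 0.0831 0.0349] err 0.11 top@z [0.675 0.082] sc@z [0.671  0.0884] dep [0.6825 0.0858 0.0157] [0.6696 0.0896 0.0461]
tNL [0.3973 0.1818 0.0381] err 1.04 top@z [0.3998 0.1817] sc@z [0.3937 0.1839] dep [0.399  0.1888 0.0143] [0.3951 0.182  0.0399]
tNR [0.3915 0.1087 0.0362] err 0.28 top@z [0.3912 0.1071] sc@z [0.3894 0.1132] dep [ 0.3895  0.1145 -0.0021] [0.3895 0.113  0.0435]
```

```bash
python3 - <<'E'
from m import *
np.set_printoptions(precision=4,suppress=True)
def cloud(n):
    K,V,D=C[n]; v,u=np.mgrid[:400,:640]; c=np.stack([(u-K[0,2])/K[0,0]*D,(v-K[1,2])/K[1,1]*D,D,np.ones_like(D)],-1)@np.linalg.inv(V).T
    c[D<=0]=np.nan; return c[...,:3]
for n in C:
    c=cloud(n); X=c.reshape(-1,3); X=X[~np.isnan(X).any(1)]
    for nm,lo,hi,z0,z1 in(("tray",(.34,.05),(.74,.23),.024,.06),("rack",(.34,-.24),(.74,-.03),.024,.05)):
        m=(X[:,:2]>lo).all(1)&(X[:,:2]<hi).all(1)&(X[:,2]>z0)&(X[:,2]<z1); Y=X[m]
        print(n,nm,len(Y),cv2.minAreaRect((Y[:,:2]*1000).astype(np.float32)),np.median(Y[:,2]))
    for nm,p,h in(("stamp",(.443,-.1075),.034),("slim",(.5115,-.1225),.034),("glue",(.575,-.1355),.034),("short",(.6448,-.145),.034)):
        r=np.hypot(X[:,0]-p[0],X[:,1]-p[1]); 
        tt=X[(r<.03)&(X[:,2]>.065)]; zt=np.percentile(tt[:,2],99); t2=tt[tt[:,2]>zt-.006]
        print(n,nm,zt,t2[:,:2].mean(0),(t2[:,:2].max(0)+t2[:,:2].min(0))/2)
        if nm=="stamp":
            b=X[(r<.038)&(X[:,2]>.049)&(X[:,2]<.068)]; print(len(b),np.median(b[:,2]),cv2.minAreaRect((b[:,:2]*1000).astype(np.float32)))
E
```

```text
scene tray 4831 ((541.9526977539062, 137.12118530273438), (398.2643737792969, 168.91026306152344), 1.6118247509002686) 0.030702417509625657
scene rack 2039 ((564.24755859375, -150.04124450683594), (178.84519958496094, 350.2675476074219), 89.95006561279297) 0.032633816927140846
scene stamp 0.09186687042579808 [ 0.4406 -0.1028] [ 0.4401 -0.1025]
229 0.05665293423433759 ((440.60504150390625, -103.06021881103516), (52.89570617675781, 35.388694763183594), 71.44966125488281)
scene slim 0.1347137772020598 [ 0.5089 -0.1184] [ 0.5098 -0.1195]
scene glue 0.12413434884261479 [ 0.5731 -0.1319] [ 0.5735 -0.1333]
scene short 0.11033662463197737 [ 0.6424 -0.141 ] [ 0.6432 -0.1417]
top tray 4275 ((514.3433837890625, 134.7320556640625), (334.85736083984375, 165.02333068847656), 0.4830177426338196) 0.0300944388133072
top rack 2554 ((551.3845825195312, -129.7574462890625), (165.3643341064453, 403.2984924316406), 81.10594940185547) 0.032157751552340685
top stamp 0.09237248634580049 [ 0.4449 -0.1084] [ 0.4443 -0.108 ]
209 0.05650146591615024 ((444.10784912109375, -108.35469818115234), (49.556243896484375, 33.34590530395508), 71.5744400024414)
top slim 0.1344281319956641 [ 0.5125 -0.1235] [ 0.5123 -0.1234]
top glue 0.12434708031778932 [ 0.5766 -0.1364] [ 0.5761 -0.1366]
top short 0.11041366903419107 [ 0.6459 -0.1455] [ 0.6459 -0.1454]
```

```bash
cat >> h.py <<'E'
def q(yaw): return [0,float(np.cos(yaw/2)),float(np.sin(yaw/2)),0]
def st(m=""):
    s=state(); print(m,"t%.1f"%s["time"],np.round(s["ee_pos"],4),"F",np.round(s["ft_force"],1),"gap%.4f"%s["finger_gap"],"j6 %.2f"%s["joint_pos"][5]); return s
def pick(x,y,h,yaw,up=.26):
    z=.034+h-.011
    move_to([x,y,z+.10],q(yaw)); st("above")
    move_l([x,y,z],speed=.12); st("down")
    close(); st("closed")
    move_l([x,y,up],speed=.15); st("up")
E
python3 - <<'E'
from h import *
for p in([.4427,-.1055,.1],[.6445,-.1435,.25],[.43,.14,.1],[.64,.124,.25]):
    for w in(-.323,-.085): print(p,w,inverse_kinematics(p,q(w)))
pick(.4427,-.1055,.045,-.323)
snap("top","top1");snap("scene","scene1")
E
```

```text
[0.4427, -0.1055, 0.1] -0.323 [-3.08725734e-01 -2.95149144e-01  1.82213076e+00 -4.44089210e-16
  1.61461104e+00  1.58507059e+00]
[0.4427, -0.1055, 0.1] -0.085 [-3.08725734e-01 -2.95149144e-01  1.82213076e+00 -4.44089210e-16
  1.61461104e+00  1.34707059e+00]
[0.6445, -0.1435, 0.25] -0.323 [-2.70595546e-01  2.64708041e-01  1.00244786e+00 -4.44089210e-16
  1.87443675e+00  1.62320078e+00]
[0.6445, -0.1435, 0.25] -0.085 [-2.70595546e-01  2.64708041e-01  1.00244786e+00 -4.44089210e-16
  1.87443675e+00  1.38520078e+00]
[0.43, 0.14, 0.1] -0.323 [ 2.39501463e-01 -3.03596019e-01  1.82892682e+00 -4.44089210e-16
  1.61626186e+00  2.13329779e+00]
[0.43, 0.14, 0.1] -0.085 [ 2.39501463e-01 -3.03596019e-01  1.82892682e+00 -4.44089210e-16
  1.61626186e+00  1.89529779e+00]
[0.64, 0.124, 0.25] -0.323 [ 1.39200019e-01  2.40635581e-01  1.03050954e+00 -4.44089210e-16
  1.87044753e+00  2.03299635e+00]
[0.64, 0.124, 0.25] -0.085 [ 1.39200019e-01  2.40635581e-01  1.03050954e+00 -4.44089210e-16
  1.87044753e+00  1.79499635e+00]
above t1.9 [ 0.4428 -0.106   0.1681] F [ 0.1 -0.2  0.3] gap0.0878 j6 1.58
down t2.9 [ 0.4432 -0.1057  0.0689] F [-0.  -0.5  0.6] gap0.0878 j6 1.59
closed t3.9 [ 0.4427 -0.1055  0.068 ] F [ 0.4  0.1 -0.5] gap0.0244 j6 1.59
up t5.3 [ 0.4424 -0.1054  0.2589] F [-0.1 -0.2 -0.3] gap0.0244 j6 1.59
```

```bash
python3 - <<'E'
from h import *
move_to([.6392,.1259,.22],q(-.084)); move_l([.6392,.1259,.115],speed=.12); hold(.2); st()
for n in("top","scene"): snap(n,n+"2")
a=cv2.imread("pics/top2.png");b=cv2.imread("pics/scene2.png")
A=cv2.resize(a[110:210,190:310],None,fx=4,fy=4,interpolation=cv2.INTER_CUBIC)
B=cv2.resize(b[150:280,170:330],None,fx=4,fy=4,interpolation=cv2.INTER_CUBIC)
cv2.imwrite("pics/c2a.png",A);cv2.imwrite("pics/c2b.png",B)
E
```

```text
t7.8 [0.6397 0.126  0.1161] F [-0.4 -0.3 -0.8] gap0.0246 j6 1.80
```

View pics/c2a.png

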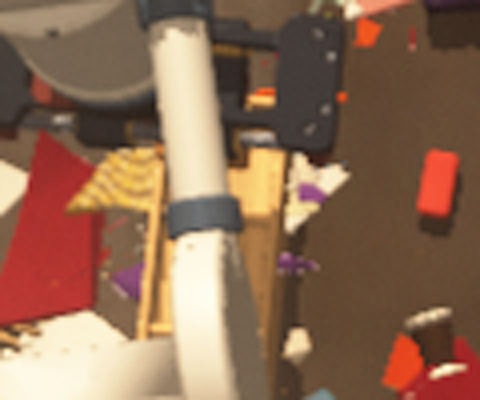

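View pics/c2b.png

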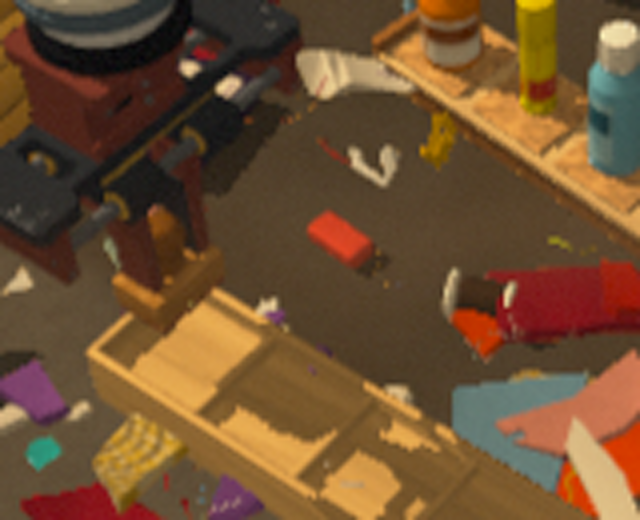

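```bash
python3 - <<'E'
from m import *
B=cv2.imread("pics/c2b.png")
c,s=np.cos(-.084),np.sin(-.084)
def pr(p,n="scene"):
    u=P[n]@np.r_[p,1]; u=u[:2]/u[2]; return ((u+.375-np.array([170,150]))*4).astype(int)
def box(cx,cy,yaw,hx,hy,z,col):
    c,s=np.cos(yaw),np.sin(yaw)
    pts=np.array([pr([cx+c*a*hx-s*b*hy,cy+s*a*hx+c*b*hy,z]) for a,b in((1,1),(1,-1),(-1,-1),(-1,1))]); cv2.polylines(B,[pts],True,col,1)
box(.6397,.126,-.084,.017,.025,.082,(0,255,0));box(.6397,.126,-.084,.017,.025,.106,(0,255,255))
box(.5346,.1347,-.084,.143,.038,.044,(255,0,0))
cv2.imwrite("pics/c2c.png",B)
E
```

```text
(no output)
```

View pics/c2c.png

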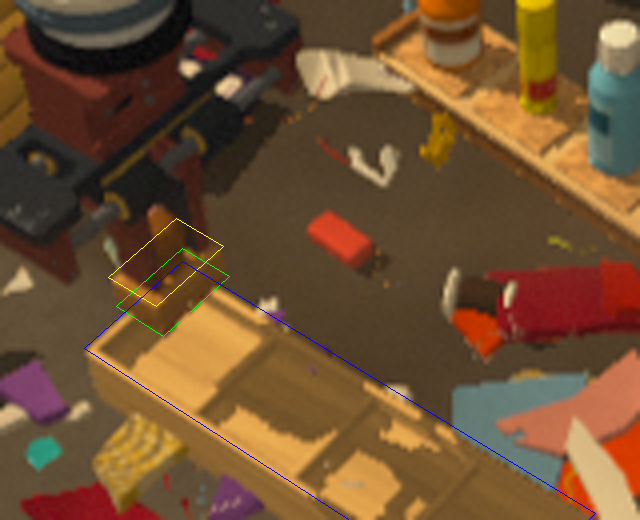

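```bash
cat >> h.py <<'E'
def place(x,y,h):
    z=.030+h-.011
    for zz in(z+.012,z+.006,z+.003,z+.0015,z+.0005):
        move_l([x,y,zz],speed=.05 if zz<z+.01 else .12)
        s=st("pl")
        if abs(s["ft_force"][2])>5 or np.linalg.norm(s["ft_force"][:2])>5: print("contact");break
    hold(.2); gripper_open(); st("rel")
    move_l([x,y,z+.12],speed=.15); st("up")
E
python3 - <<'E'
from h import *
place(.6392,.1259,.045)
move_to([.511,-.121,.25],q(-.208))
for n in("top","scene"): snap(n,n+"3")
a=cv2.imread("pics/top3.png");b=cv2.imread("pics/scene3.png")
A=cv2.resize(a[120:265,200:290],None,fx=4,fy=4,interpolation=cv2.INTER_CUBIC)
B=cv2.resize(b[205:315,180:330],None,fx=4,fy=4,interpolation=cv2.INTER_CUBIC)
cv2.imwrite("pics/c3a.png",A);cv2.imwrite("pics/c3b.png",B)
E
```

```text
pl t8.4 [0.6389 0.1259 0.0755] F [ 0.4 -0.4 -1.1] gap0.0245 j6 1.80
pl t8.6 [0.6393 0.1259 0.0703] F [-0.2 -0.4 -0.2] gap0.0242 j6 1.80
pl t8.9 [0.6391 0.1259 0.0669] F [ 0.8 -0.2 -1.5] gap0.0243 j6 1.80
pl t9.1 [0.6391 0.1259 0.0654] F [ 0.1 -1.  -0.1] gap0.0245 j6 1.80
pl t9.4 [0.6392 0.1259 0.0644] F [0.7 0.4 0.1] gap0.0244 j6 1.80
rel t10.7 [0.6392 0.1259 0.0645] F [ 0.2  0.3 -0.6] gap0.0878 j6 1.80
up t11.6 [0.6388 0.1258 0.1826] F [-0.8 -0.1  0.4] gap0.0876 j6 1.80
```

View pics/c3a.png

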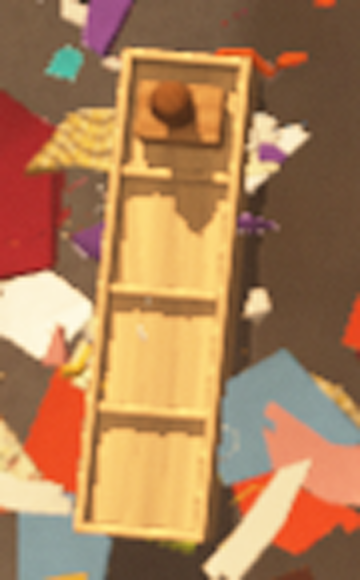

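View pics/c3b.png

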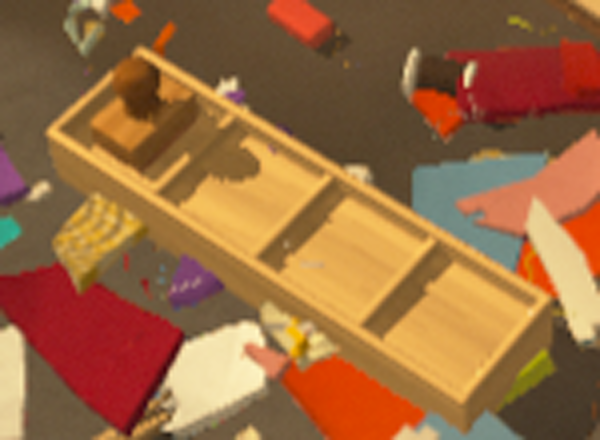

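```bash
python3 - <<'E'
from m import *
for n in("top","scene"):
    d=np.load(n+"3.npz"); K,V=d["camera_matrix"],F@d["view"]; D=d["depth"]
    v,u=np.mgrid[:400,:640]; c=np.stack([(u-K[0,2])/K[0,0]*D,(v-K[1,2])/K[1,1]*D,D,np.ones_like(D)],-1)@np.linalg.inv(V).T
    X=c[...,:3][D>0]
    r=np.hypot(X[:,0]-.6392,X[:,1]-.1259); b=X[(r<.034)&(X[:,2]>.0485)&(X[:,2]<.06)]
    print(n,"block",len(b),np.median(b[:,2]),cv2.minAreaRect((b[:,:2]*1000).astype(np.float32)))
    # tray: rim + floor, connected component in xy via pixel mask
    H=c[...,2]; m=((H>.022)&(H<.062)&(c[...,0]>.36)&(c[...,0]<.71)&(c[...,1]>.06)&(c[...,1]<.21)&(D>0)).astype(np.uint8)
    m=cv2.morphologyEx(m,cv2.MORPH_OPEN,np.ones((5,5)))
    k,l,s,_=cv2.connectedComponentsWithStats(m); i=1+s[1:,4].argmax(); Y=c[l==i][:,:2]
    print("tray",cv2.minAreaRect((Y*1000).astype(np.float32)), np.median(c[l==i][:,2]))
    a=-.084; 
    L=np.c_[(Y-[.5346,.1347])@[np.cos(a),np.sin(a)],(Y-[.5346,.1347])@[-np.sin(a),np.cos(a)]]
    print(np.percentile(L,[0.5,1,2,98,99,99.5],axis=0).T.round(4))
E
```

```text
top block 217 0.05249041429163681 ((641.1783447265625, 123.94496154785156), (50.6098747253418, 33.94771957397461), 85.92483520507812)
tray ((536.85888671875, 132.3441619873047), (77.96428680419922, 285.9075012207031), 85.20812225341797) 0.030649674086225542
[[-0.1387 -0.1372 -0.1346  0.1399  0.1418  0.1435]
 [-0.0393 -0.0392 -0.039   0.0349  0.0357  0.0361]]
scene block 224 0.052717772763282156 ((637.245849609375, 127.16696166992188), (50.32841110229492, 35.6811637878418), 82.8492660522461)
tray ((533.7701416015625, 131.98135375976562), (89.2300796508789, 288.9742736816406), 85.29591369628906) 0.031342401914329354
[[-0.1441 -0.1437 -0.1431  0.1347  0.1374  0.1385]
 [-0.0351 -0.0344 -0.033   0.0406  0.0409  0.0411]]
```

```bash
python3 - <<'E'
from h import *
pick(.5105,-.1213,.047,-.208)
move_to([.5697,.1316,.22],q(-.084)); move_l([.5697,.1316,.12],speed=.15)
place(.5697,.1316,.047)
pick(.5747,-.1345,.048,-.208)
move_to([.4999,.1374,.26],q(-.084)); snap("scene","scene4")
move_l([.4999,.1374,.12],speed=.15)
place(.4999,.1374,.048)
move_to([.6442,-.1434,.25],q(-.208)); 
snap("scene","scene5");snap("top","top5")
E
```

```text
above t13.2 [ 0.5103 -0.1205  0.1694] F [-0.7  0.4  1.1] gap0.0881 j6 1.48
down t14.2 [ 0.5111 -0.1215  0.0712] F [-0.1  0.1  1.1] gap0.0877 j6 1.48
closed t15.1 [ 0.5105 -0.1213  0.07  ] F [-0.4  0.2  0.4] gap0.0332 j6 1.48
up t16.5 [ 0.5102 -0.1212  0.2588] F [ 0.5 -1.2 -1.2] gap0.0331 j6 1.48
pl t18.9 [0.5699 0.1316 0.0785] F [-0.2 -0.5  0.2] gap0.0333 j6 1.82
pl t19.1 [0.5698 0.1316 0.0723] F [-0.3 -0.3  0.1] gap0.0332 j6 1.82
pl t19.4 [0.5696 0.1316 0.0689] F [ 0.2  0.6 -0.6] gap0.0331 j6 1.82
pl t19.6 [0.5696 0.1316 0.0674] F [ 0.3 -0.6 -0.1] gap0.0332 j6 1.82
pl t19.9 [0.5697 0.1316 0.0664] F [ 0.5  0.2 -0.3] gap0.0329 j6 1.82
rel t21.0 [0.5697 0.1316 0.0665] F [-0.2  1.   0.2] gap0.0875 j6 1.82
up t22.0 [0.5693 0.1315 0.1846] F [-0.3  0.7  0.6] gap0.0881 j6 1.82
above t23.0 [ 0.5748 -0.1335  0.1708] F [-0.9  0.6 -0.3] gap0.0878 j6 1.49
down t24.0 [ 0.5753 -0.1346  0.0721] F [ 0.2 -1.   0.4] gap0.0879 j6 1.49
closed t25.0 [ 0.5747 -0.1345  0.071 ] F [ 1.3 -0.7 -0.4] gap0.0227 j6 1.49
up t26.4 [ 0.5744 -0.1344  0.2587] F [-0.4 -0.5 -0.6] gap0.0225 j6 1.49
pl t29.1 [0.5    0.1374 0.0793] F [0.3 0.1 0.4] gap0.0228 j6 1.86
pl t29.4 [0.5    0.1374 0.0732] F [ 0.3  0.5 -0.5] gap0.0228 j6 1.86
pl t29.7 [0.4998 0.1374 0.0699] F [-0.7 -0.9 -0.1] gap0.0230 j6 1.86
pl t29.9 [0.4999 0.1374 0.0684] F [ 0.7 -0.6 -0.1] gap0.0225 j6 1.86
pl t30.2 [0.4999 0.1374 0.0674] F [-0.2 -0.1 -0.2] gap0.0225 j6 1.86
rel t31.4 [0.4999 0.1374 0.0675] F [-0.6  0.7 -0.2] gap0.0881 j6 1.86
up t32.4 [0.4995 0.1373 0.1857] F [ 0.   0.4 -0.7] gap0.0877 j6 1.86
```

View pics/scene5.png

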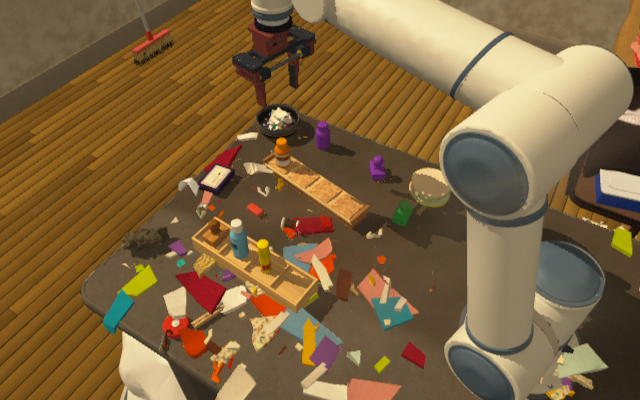

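View pics/top5.png

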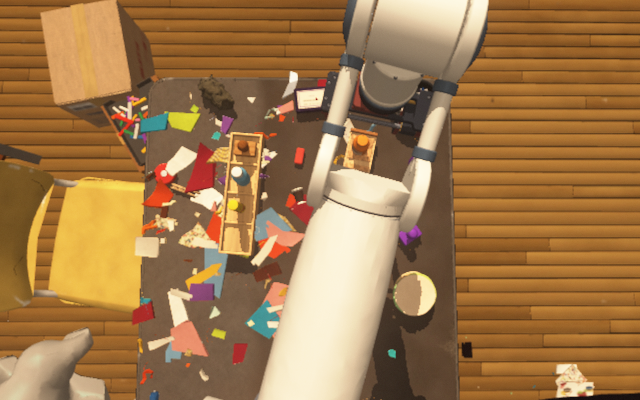

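```bash
python3 - <<'E'
from h import *
pick(.6442,-.1434,.037,-.208)
move_to([.4302,.1433,.26],q(-.084)); move_l([.4302,.1433,.12],speed=.15)
place(.4302,.1433,.037)
move_l([.4302,.1433,.25]); move_to([.40,-.30,.28],q(-.084)); st()
snap("scene","scene6");snap("top","top6")
b=cv2.imread("pics/scene6.png");a=cv2.imread("pics/top6.png")
A=cv2.resize(a[120:265,200:290],None,fx=4,fy=4,interpolation=cv2.INTER_CUBIC)
B=cv2.resize(b[195:315,180:330],None,fx=4,fy=4,interpolation=cv2.INTER_CUBIC)
cv2.imwrite("pics/c6a.png",A);cv2.imwrite("pics/c6b.png",B)
from m import P,F
d=np.load("top6.npz")
for n in("top","scene"):
    d=np.load(n+"6.npz"); K,V=d["camera_matrix"],F@d["view"]; D=d["depth"]
    v,u=np.mgrid[:400,:640]; c=np.stack([(u-K[0,2])/K[0,0]*D,(v-K[1,2])/K[1,1]*D,D,np.ones_like(D)],-1)@np.linalg.inv(V).T
    X=c[...,:3][D>0]; o=(.002,-.002) if n=="top" else(-.002,.0013)
    for nm,x,y in(("stamp",.6392,.1259),("slim",.5697,.1316),("glue",.4999,.1374),("short",.4302,.1433)):
        t=X[(np.hypot(X[:,0]-x,X[:,1]-y)<.03)&(X[:,2]>.065)]; zt=np.percentile(t[:,2],98); t=t[t[:,2]>zt-.006]
        print(n,nm,"top z %.4f"%zt,"offset mm",((t[:,:2].max(0)+t[:,:2].min(0))/2-o-[x,y]).round(4)*1000)
E
```

```text
above t34.2 [ 0.6438 -0.1425  0.1601] F [-0.3 -0.4  0.7] gap0.0880 j6 1.51
down t35.2 [ 0.6449 -0.1436  0.0614] F [-0.3  0.2  0. ] gap0.0878 j6 1.51
closed t36.0 [ 0.6442 -0.1434  0.06  ] F [ 0.2 -0.4 -0.3] gap0.0373 j6 1.51
up t37.5 [ 0.6439 -0.1434  0.2586] F [ 1.4 -0.  -1.5] gap0.0371 j6 1.51
pl t40.5 [0.4305 0.1434 0.0686] F [-0.9  0.4  0. ] gap0.0369 j6 1.90
pl t40.8 [0.4303 0.1433 0.0622] F [ 0.6  0.8 -0.6] gap0.0369 j6 1.90
pl t41.0 [0.4301 0.1433 0.0589] F [-0.7  0.5 -0. ] gap0.0369 j6 1.90
pl t41.2 [0.4301 0.1433 0.0574] F [ 0.2 -0.4 -0.8] gap0.0372 j6 1.90
pl t41.5 [0.4302 0.1433 0.0564] F [-0.2  0.1  0.1] gap0.0374 j6 1.90
rel t42.6 [0.4302 0.1433 0.0565] F [-0.1  0.2  0.9] gap0.0880 j6 1.90
up t43.6 [0.4298 0.1432 0.1748] F [-0.6  0.5  0.2] gap0.0876 j6 1.90
 t45.8 [ 0.4004 -0.2992  0.2799] F [-1.1 -0.5  0.9] gap0.0879 j6 0.94
top stamp top z 0.0886 offset mm [-0.9 -0.5]
top slim top z 0.1311 offset mm [ 0.6 -3.7]
top glue top z 0.1202 offset mm [0.8 0.1]
top short top z 0.1064 offset mm [ 1.2 -1.1]
scene stamp top z 0.0887 offset mm [-0.4  1.7]
scene slim top z 0.1304 offset mm [ 1.3 -1.9]
scene glue top z 0.1201 offset mm [1.3 1. ]
scene short top z 0.1062 offset mm [1.8 1.3]
```

View pics/c6a.png

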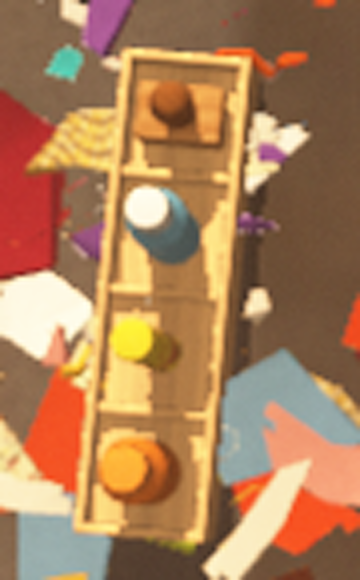

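View pics/c6b.png

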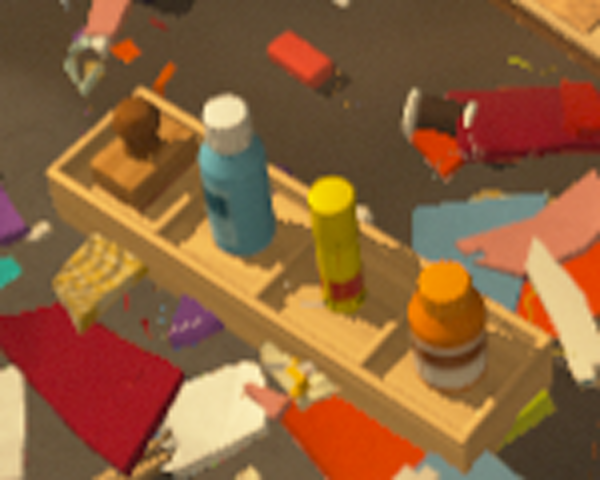

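View pics/scene6.png

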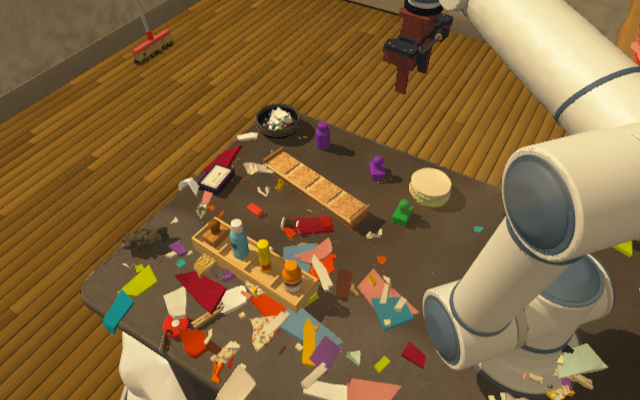

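```bash
python3 - <<'E'
from m import *
for nm,t,s,z in(("slim",(149,207),(228,108),.130),("glue",(131,340),(332,190),.119),("short",(120,471),(446,273),.105)):
    t=(200+t[0]/4-.375,120+t[1]/4-.375); s=(180+s[0]/4-.375,195+s[1]/4-.375)
    X,e=tri(s,t); print(nm,X.round(4),round(e,2),(onz("top",t,z)[:2]-[.002,-.002]).round(4),(onz("scene",s,z)[:2]-[-.002,.0013]).round(4))
E
```

```text
slim [0.5711 0.1259 0.1274] 0.26 [0.5692 0.1277] [0.5711 0.1261]
glue [0.5009 0.1361 0.1185] 0.14 [0.4992 0.1381] [0.5024 0.135 ]
short [0.4309 0.1426 0.1079] 0.28 [0.4295 0.1455] [0.4336 0.1395]
```

```bash
python3 - <<'E'
from h import *
x,y,h=.5697,.1316,.047; z=.03+h-.011
move_to([x,y,z+.12],q(-.084)); move_l([x,y,z],speed=.1); st("dn"); close(); s=st("cl")
move_l([x,y,z-.0005],speed=.02); st("press"); hold(.3); gripper_open(); st("open"); move_l([x,y,.25]); move_to([.40,-.30,.28],q(-.084))
hold(.3)
snap("scene","scene7");snap("top","top7")
b=cv2.imread("pics/scene7.png");a=cv2.imread("pics/top7.png")
A=cv2.resize(a[120:265,200:290],None,fx=4,fy=4,interpolation=cv2.INTER_CUBIC)
B=cv2.resize(b[195:315,180:330],None,fx=4,fy=4,interpolation=cv2.INTER_CUBIC)
B=cv2.copyMakeBorder(B,0,100,0,0,cv2.BORDER_CONSTANT)
cv2.imwrite("pics/c7.png",cv2.resize(np.hstack([A,B[:580]]),None,fx=.83,fy=.83))
from m import F
for n in("top","scene"):
    d=np.load(n+"7.npz"); K,V=d["camera_matrix"],F@d["view"]; D=d["depth"]
    v,u=np.mgrid[:400,:640]; c=np.stack([(u-K[0,2])/K[0,0]*D,(v-K[1,2])/K[1,1]*D,D,np.ones_like(D)],-1)@np.linalg.inv(V).T
    X=c[...,:3][D>0]; o=(.002,-.002) if n=="top" else(-.002,.0013)
    for nm,x,y in(("stamp",.6392,.1259),("slim",.5697,.1316),("glue",.4999,.1374),("short",.4302,.1433)):
        t=X[(np.hypot(X[:,0]-x,X[:,1]-y)<.03)&(X[:,2]>.065)]; zt=np.percentile(t[:,2],98); t=t[t[:,2]>zt-.006]
        print(n,nm,"top z %.4f"%zt,"offset mm",((t[:,:2].max(0)+t[:,:2].min(0))/2-o-[x,y]).round(4)*1000)
E
```

```text
dn t49.0 [0.5702 0.1317 0.067 ] F [-0.2  0.8 -0.8] gap0.0876 j6 1.82
cl t49.9 [0.5697 0.1316 0.066 ] F [-0.1  0.9  0.4] gap0.0328 j6 1.82
press t50.1 [0.5698 0.1315 0.0659] F [-1.4 -1.1  3.7] gap0.0332 j6 1.82
open t51.4 [0.5697 0.1316 0.0655] F [ 0.2 -0.2 -0.3] gap0.0875 j6 1.82
top stamp top z 0.0872 offset mm [-0.3 -0.4]
top slim top z 0.1306 offset mm [ 0.6 -2.7]
top glue top z 0.1206 offset mm [ 0.9 -0.4]
top short top z 0.1060 offset mm [ 1.2 -0. ]
scene stamp top z 0.0881 offset mm [-0.6  1.7]
scene slim top z 0.1308 offset mm [ 1.2 -2.6]
scene glue top z 0.1199 offset mm [1.1 0.9]
scene short top z 0.1065 offset mm [2. 2.]
```

View pics/c7.png

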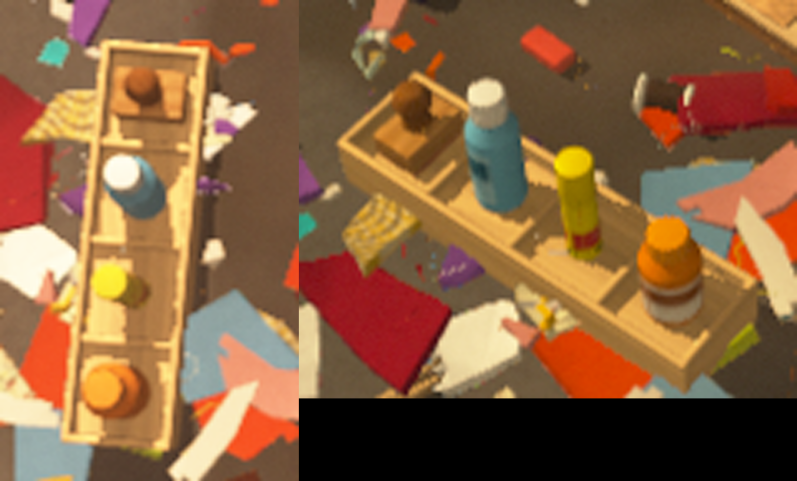

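```bash
python3 - <<'E'
from h import *
st(); job_done()
E
```

```text
t54.9 [ 0.4002 -0.2998  0.28  ] F [ 0.5 -0.6  0.3] gap0.0876 j6 0.94
the job is handed in; nothing more can be done
```

All four supplies are packed in the tray in reverse order. From the farthest compartment to the nearest they are the stamp, slim bottle, glue stick and short bottle. I handed the job in at 54.9 s with the gripper clear.

- **Upright and centred:** Both cameras show all four standing, with top heights matching what they should be on the 30 mm floor. By my measurements all are within about 3 mm of the middle of their compartments. The two cameras disagreed by about 4 mm; I corrected for that using the spot where the first piece, the stamp, was placed.
- **Slim bottle:** It measured 3–4 mm off across the row after placing, so I gripped it again and released it pressed to the floor. It still reads about 2.7 mm off in both views. I left it, as that is well inside the compartment.
- **Rest of the scene:** I did not touch the purple or green look-alikes, and I saw nothing fall. The wrist force stayed at about 4 N or less wherever I read it.

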